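Pop the breaker hatch and reset the tripped breaker

ROBOT

A 7-joint arm with a two-finger parallel gripper is mounted at the origin on a cart in front of the work surface, level with it; the furniture and walls round the work are solid. World frame = base frame: x ahead of the robot, y to its left, z up, the work surface at z = 0. Lengths are in mm, angles in degrees, forces in N, time in s.
With the tool pointing down it reaches from about 400 to 850 mm from the base axis. Payload 4.5 kg.
Tool frame: the origin (TCP) lies between the finger pads; the fingertips stand ahead of it and the grasp point (between the pads) lies 3 mm ahead of it (manip.tcp_to_tips is the z of the fingertips in the tool frame, in mm); z points along the fingers, y is the direction in which the jaws open and shut (so a half turn about z gives the same grasp; the last joint's range is limited). The gripper opens to 85 mm and grips with 20 to 120 N. Pads are 22 mm wide; open, the fingers measure 114 mm over their backs; the gripper's body (76 mm by 85 mm) begins 54 mm behind the grasp point. The pads swing forward as they close: fully open they stand 13 mm farther back than shut.
Start: joints at [-68.595, 39.483, -11.15, 89.685, 9.013, 51.709, -12.324], TCP at [208.293, 589.293, 253.317] pointing down, gripper open.
Joint ranges: [-172.22, 172.22], [-26.19, 119.32], [-84.43, 86.54], [7.71, 146.69], [-57.33, 237.33], [2.42, 119.75], [-152.13, 152.13]. Speed limits (degrees/s): [147.25, 147.25, 180, 180, 180, 180, 180].

INTERFACE

Orientations are given as [roll, pitch, yaw] about the fixed x, y, z axes, in that order (R = Rz(yaw) Ry(pitch) Rx(roll)).
In Python, from rig import sense, viewer, manip gives the robot as it stands.
- The arm moves only by the shell command python3 -m jog 'ROWS' [FORCE]. ROWS is JSON, a list that holds one entry, the list of rows, each a list of 5 numbers: the shift along the tool's x, y, z in units of 25 mm (1.0 is 25 mm), then the turn about the tool's z in units of 5 degrees (1.0 is 5 degrees), then the finger opening in mm, from 0 to 85.4. In form: [[[tx, ty, tz, roll, claw], ...]]. A call has 1 to 20 rows; each row shifts and turns the commanded pose from where the row before left it, along the tool's axes as they then stand; what a row does not reach is not made up. A row lasts 1/8 s, in which the tool goes at most 62.5 mm and 10.7 degrees, less where a joint would pass 70% of its speed; a pose out of reach is approached as far as the arm can. A call is refused whole if a number of a shift passes 1 or a number of a turn 1, either way. A call with a gripper value outside its range is refused whole. The fingers move at their own pace and stop on an object; FORCE is the grip in N (left out, the last holds). Time passes only in rows, so rows that do not move let the fingers close. It gives the time, the measured TCP pose, the force and the opening at its end, in the units of the state.
- sense(): the state, without advancing time (a new reading comes with each control period).
- viewer.capture(name): name is "scene" or "top"; returns a dict with "frame" (420x560x3 uint8, red, green, blue), "range_z" (420x560 float32, mm along the optical axis (not along the pixel's ray), 0 where there is no reading), "fx", "fy", "cx", "cy" (pixels), "R" (3x3) and "t" (3): a world point X has camera coordinates R X + t. Camera axes: x right, y down, z forward; pixel columns grow to the right and rows downward; lengths in mm; the calibration is good to about 2 mm. A picture is of the moment at which its call begins.
- manip.job_done(): hands the job in, once; it reports no verdict.
Trained networks look in the newest picture that a camera, given by its name, has taken for a name from the list of things; names that differ only in an ending like _2 or _b are one class to them, and where a whole thing is asked for, a point or a joint stands for the part that bears it (a point fixed in the world has none). Each returns a list of dicts, best first, with "confidence" (0 to 1); they miss things now and then, are a little off and sometimes report something else, mostly with a low value. They report only what shows in the picture. A call takes as long as a camera call.
- viewer.masks_of(name, camera): "pixels" (420x560 bool, what is visible of it).
- viewer.place_of(name, camera): "point" ([x, y, z] in mm, in world coordinates, good to about 4 mm: a listed point, or the origin of a listed thing).
The state is a dict: "time_s": time; "q": joint angles; "dq": joint speeds; "effort": joint torques, N m; "position": TCP position; "ee_rot": TCP orientation; "contact_force": force on the tool from outside, world axes, zero at the start; "moment": the same for the moment, N m; "grip_width": finger opening in mm.
Only numpy, scipy, OpenCV 4.12 (cv2) and the standard library are available. Lean on these libraries where they do the work, as an engineer would, in place of code of your own. Each camera call takes 0.05 s, during which the arm holds its last target.

TASK

The capping machine's supply unit has tripped. Push the free front edge of the dark grey breaker hatch on its sloping face down once, as far as it goes, and let go, so that the push-push latch lets the hatch spring up and stay open; then press in the one breaker button under it that stands out, until it clicks home. Leave the hatch standing open for the electrician and do not push it shut again; nothing needs gripping, and the things lying around are not to be lifted or shifted.

Things in the scene. Friction and masses are not known exactly. Their poses are not given: they have to be found in the camera images.
- supply_unit: grey supply unit fixed on the bench, 170 mm deep (x), 210 wide (y), 48 high in front and 80 at the back: its aluminium face slopes up away from the robot by 0.186 rad. Origin: middle of its underside; x to its back, y to its left, z up. The dark grey breaker hatch is on the left half of the face; meter, pilot lens and two terminals 16 mm high on the right half.
- hatch (a joint): angle of the dark grey hatch, a hollow flap 90 mm front to back, 120 wide, 21 deep, hinged at its far edge, its top 28 mm above the face when shut: 0 to 0.006 shut and latched, -0.075 pushed in to its stop, 2.0 rad standing open (stop). Pushed in past -0.05 and let go, it is released and its spring swings it up to 2.0 in about 2 s and holds it there.
- hatch_press (a point): top of the round rubber press pad, 26 mm across, black,, on the hatch above the latch, 14 mm from the middle of its free front edge. From shut it sinks 6 mm to the stop at about 4 N. Shut, x points to the back up the slope, y to the unit's left, z out of the hatch; the frame turns with the hatch. Draw back straight up, out of the hatch's way. Pushed down again, an open hatch latches shut.
- hatch_hinge (a point): middle of the hatch's hinge axis, 10 mm above the face, 76 mm behind the press pad; y lies along the axis. The hatch when open stands up to 90 mm above this axis.
- latch_pin (a joint): sideways position of the small catch pin inside the latch, m; 0 while the hatch is latched. It moves by itself and need not be read or touched. Above 0.003 with the hatch below 0.05 rad means that the popped hatch is being pushed shut again.
- breaker_a_top (a point): middle of the top of the tripped breaker's button, 14 mm across, black on a white stem. One of three in a row across the unit, 32 mm apart, under the hatch, 42 mm in front of the hinge; which one varies. It stands 10 mm above its hexagonal nut, the others 4. z points out along the button. A rim 10 mm high (opening 68 x 102 mm) is round the row; a latch block 16 mm high stands inside its front.
- breaker_a (a joint): depth of the tripped breaker's button, m: 0 standing out (tripped), stop at 0.0075. It moves in square to the face, passes a click at about 4 mm (about 3 N) and then stays in at about 0.006; let go before the click it comes out again.
- breaker_b (a joint): same for one of the two breakers that are in already (about 0.006); to be left in
- breaker_c (a joint): same for the other breaker that is in already (about 0.006); to be left in
- breaker_b_top (a point): middle of the top of breaker b's button
- breaker_c_top (a point): middle of the top of breaker c's button
- screwdriver: screwdriver 222 mm long, lying right of the unit; origin under its middle; leave alone
- jar: open white jar, 68 mm wide, 78 mm high, standing left of the unit; origin: middle of its underside; leave alone
- jar_lid: white jar lid, 68 mm wide, 19 mm high, left of the unit; origin: middle of its underside; leave alone
- block: black rubber block, 40 x 60 x 22 mm, lying right of the screwdriver; origin: middle of its underside; leave alone
- tape: roll of packing tape lying flat, 96 mm wide, 48 mm high, left on the bench; leave alone

How it is judged:
By the outcome, as a careful person would: the job done as asked, in the order asked, and still so for the second after the job is handed in, with the robot touching nothing.
It also fails if it takes over 40 s, if anything falls off the work surface, if the arm or the gripper's body presses on something with over 40 N, if the wrist force passes 120 N, or if a joint passes its speed limit or range.

## Working session

There is one attempt and no reset: what is moved stays moved. The work goes in short steps, Python scripts to look and compute and a shell command to move; the robot and the scene stay as the last step left them, time stands still between calls to the robot, and variables do not carry over. Pictures are saved under pics/ and viewed, and the job is handed in when it is done.

```bash
ls; mkdir -p pics; python3 - <<'E'
from rig import sense, viewer, manip
import cv2
s=sense();print(s['time_s'],s['position'],s['ee_rot'],s['contact_force'],s['grip_width'],manip.tcp_to_tips)
for c in("scene","top"):
    d=viewer.capture(c);cv2.imwrite(f"pics/{c}0.png",cv2.cvtColor(d["frame"],cv2.COLOR_RGB2BGR))
    for n in("supply_unit","hatch_press","hatch_hinge","jar","tape","jar_lid"):
        print(c,n,[(p["point"],round(p["confidence"],2)) for p in viewer.place_of(n,c)][:2])
E
```

```text
pics
0.0 [208.1467691  588.65633126 252.45849584] [-1.79891212e+02  7.83347958e-03  1.60535980e+02] [0.47467694 0.21062558 0.90879708] 85.29662706556364 22.0
scene supply_unit [([520.3, 72.8, 7.5], 0.68)]
scene hatch_press [([495.4, 110.6, 85.9], 0.72)]
scene hatch_hinge [([569.3, 96.9, 82.4], 0.68)]
scene jar [([590.0, 228.2, -2.0], 0.76)]
scene tape [([458.0, 372.9, -2.0], 0.8)]
scene jar_lid [([504.8, 235.3, 1.1], 0.74)]
top supply_unit [([521.6, 70.0, -2.7], 0.59), ([457.8, 367.3, 0.7], 0.54)]
top hatch_press [([494.6, 104.0, 88.1], 0.76), ([456.9, 366.5, 3.0], 0.46)]
top hatch_hinge [([573.3, 95.7, 85.6], 0.76)]
top jar [([589.3, 222.5, -0.5], 0.76)]
top tape [([457.0, 367.0, 1.6], 0.78)]
top jar_lid [([507.8, 236.6, 2.0], 0.58)]
```

View pics/scene0.png

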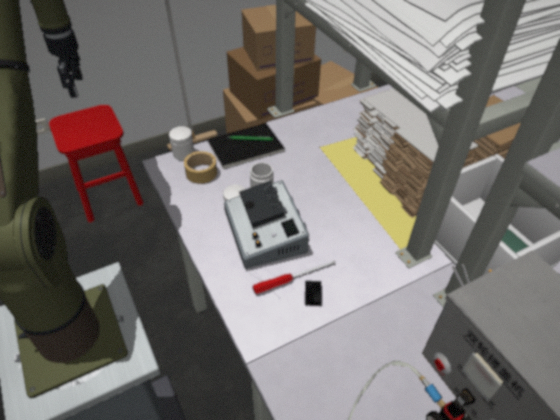

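View pics/top0.png

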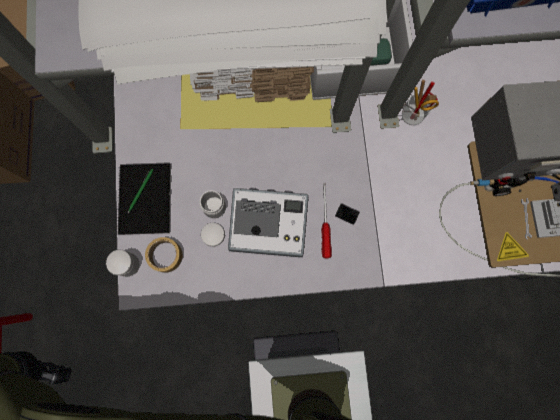

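The top view shows the unit at about cols 230-307, rows 188-256, its hatch on the left, and the press pad near (257,230). The jar and lid are close on its left, the screwdriver is on its right, and the path at height is clear. Next I'll measure more precisely from depth.

```bash
cat > h.py <<'E'
from rig import sense, viewer, manip
import numpy as np, cv2
def world(d,mask=None):
    z=d["range_z"].astype(float);v,u=np.mgrid[0:z.shape[0],0:z.shape[1]]
    P=np.stack([(u-d["cx"])/d["fx"]*z,(v-d["cy"])/d["fy"]*z,z],-1)
    W=(P-np.array(d["t"]))@np.array(d["R"]); W[z<=0]=np.nan
    return W
def save(n,im,box=None,k=1):
    if box: im=im[box[1]:box[3],box[0]:box[2]]
    im=cv2.resize(im,None,fx=k,fy=k,interpolation=cv2.INTER_CUBIC)
    cv2.imwrite(n,cv2.cvtColor(im,cv2.COLOR_RGB2BGR))
def proj(d,X):
    c=np.array(d["R"])@np.array(X,float)+np.array(d["t"]);return c[0]/c[2]*d["fx"]+d["cx"],c[1]/c[2]*d["fy"]+d["cy"]
E
python3 - <<'E'
from h import *
d=viewer.capture("top");W=world(d);print("top fx",d["fx"],"cam",-np.array(d["R"]).T@d["t"])
save("pics/topz.png",d["frame"],(190,170,330,275),5.5)
m=viewer.masks_of("supply_unit","top")[0]["pixels"]
P=W[m&np.isfinite(W[...,2])];P=P[P[:,2]>35]
r=cv2.minAreaRect(P[:,:2].astype(np.float32));print("unit rect",r,P.shape)
for n in("hatch","hatch_press"):
  M=viewer.masks_of(n,"top")
  for q in M[:1]:
    mm=q["pixels"];Q=W[mm&np.isfinite(W[...,2])];v,u=np.nonzero(mm)
    print(n,q["confidence"],mm.sum(),np.median(Q,0),cv2.minAreaRect(Q[:,:2].astype(np.float32)),(u.min(),u.max(),v.min(),v.max()))
    A=np.c_[Q[:,:2],np.ones(len(Q))];
    c=np.linalg.lstsq(A,Q[:,2],rcond=None)[0];r=Q[:,2]-A@c;k=abs(r)<6;c=np.linalg.lstsq(A[k],Q[k,2],rcond=None)[0];print("plane",c,np.arctan(np.hypot(*c[:2])),np.degrees(np.arctan2(c[1],c[0])))
d=viewer.capture("scene");print("scene fx",d["fx"],"cam",-np.array(d["R"]).T@d["t"])
save("pics/scz.png",d["frame"],(215,165,320,275),5.4)
print(viewer.place_of("hatch_press","scene"))
E
```

```text
top fx 472.7756977513521 cam [ 283.66103786   72.3733885  1348.06811282]
unit rect ((525.3137817382812, 70.49615478515625), (210.47442626953125, 180.85159301757812), 80.06229400634766) (4731, 3)
hatch 0.83 1457 [525.61846413 101.60762091  91.65432864] ((529.341064453125, 100.73062133789062), (120.0145034790039, 95.58838653564453), 79.67896270751953) (np.int64(234), np.int64(278), np.int64(200), np.int64(236))
plane [ 0.17622979 -0.03198081  2.68852931] 0.17722889619350032 -10.285656699957501
hatch_press 0.93 1450 [526.57018441 103.17452109  91.74057373] ((529.5272827148438, 101.05099487304688), (118.33104705810547, 95.9859848022461), 80.16697692871094) (np.int64(234), np.int64(279), np.int64(200), np.int64(235))
plane [ 0.1771792  -0.03293149  2.25071751] 0.17829985515806226 -10.52915508855908
scene fx 477.7208683233465 cam [ 152.83051045 -677.14756873  969.66860925]
[{'point': [497.4, 109.7, 83.9], 'confidence': 0.79}]
```

View pics/topz.png

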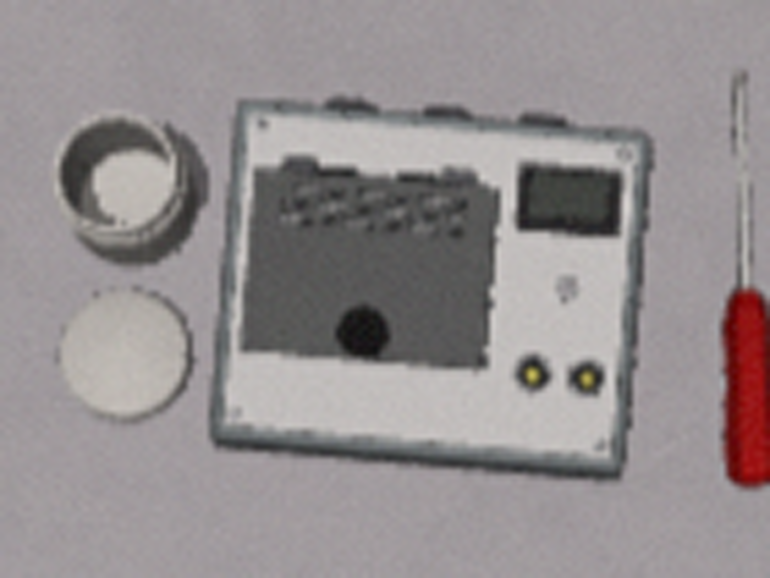

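View pics/scz.png

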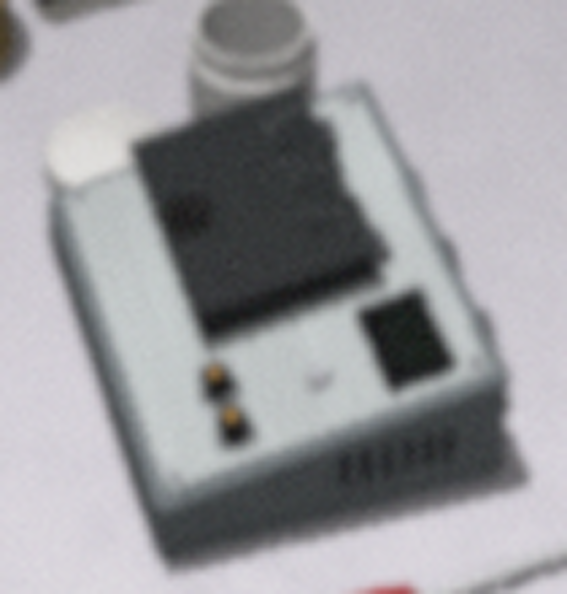

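In the zoomed top view the round black pad is at zoomed (363,332), which is pixel (256,230). The scene view shows the hatch shut.

```bash
python3 - <<'E'
from h import *
d=viewer.capture("top");W=world(d)
g=d["frame"].sum(2)
w=g[222:240,246:268]; m=w<110
v,u=np.nonzero(m);print(m.sum(),u.mean()+246,v.mean()+222)
print(np.nanmedian(W[222:240,246:268][m],0))
print(W[230,256], W[231:233,250:262,2].round(1))
s=sense();print(s['time_s'],s['position'],s['ee_rot'])
E
```

```text
54 255.62962962962962 230.11111111111111
[494.21371254 105.83086465  86.48716956]
[495.40238073 105.37389814  81.22877694] [[87.7 85.6 80.7 85.3 87.5 88.6 81.3 86.8 85.5 86.4 88.1 87.2]
 [82.  82.  83.6 84.6 84.7 85.5 86.3 87.4 90.5 85.2 81.7 85.5]]
1.05 [208.29038584 589.29850932 253.34578359] [ 1.79993489e+02 -1.96034085e-03  1.60531192e+02]
```

```bash
python3 -m jog '[[[0,0,0,-0.95,0],[0,0,0,-0.95,0],[-0.86,-1,0,0,0],[-0.86,-1,0,0,0],[-0.86,-1,0,0,0],[-0.86,-1,0,0,0]]]'
```

```text
time_s: 1.8
position: [276.3, 475.1, 253.4]
ee_rot: [180.0, 0.0, 170.0]
contact_force: [-0.2, -0.3, 1.3]
grip_width: -0.0
```

```bash
python3 -m jog '[[[-0.86,-1,0,0,0],[-0.86,-1,0,0,0],[-0.86,-1,0,0,0],[-0.86,-1,0,0,0],[-0.86,-1,0,0,0],[-0.86,-1,0,0,0],[-0.86,-1,0,0,0],[-0.86,-1,0,0,0],[-0.86,-1,0,0,0],[-0.86,-1,0,0,0],[-0.86,-1,0,0,0],[-0.86,-1,0,0,0],[-0.86,-1,0,0,0],[0,0,0,0,0]]]'
```

```text
time_s: 3.55
position: [496.0, 104.4, 253.2]
ee_rot: [-179.9, 0.1, 169.7]
contact_force: [0.1, 0.2, -0.1]
grip_width: -0.1
```

```bash
python3 -m jog '[[[0.17,0.04,1,0,0],[0,0,1,0,0],[0,0,1,0,0],[0,0,1,0,0],[0,0,0.6,0,0],[0,0,0,0,0]]]'; python3 - <<'E'
from h import *
d=viewer.capture("scene");save("pics/s1.png",d["frame"],(195,105,330,265),4.9)
print(proj(d,[492,106,117]),proj(d,[495,106,86]))
d=viewer.capture("top");save("pics/t1.png",d["frame"],(190,150,330,275),5.5)
print(sense()["position"])
E
```

```text
time_s: 4.3
position: [489.7, 110.1, 137.6]
ee_rot: [-180.0, -0.1, 170.1]
contact_force: [-0.2, -0.4, -0.4]
grip_width: 0.1
(np.float64(247.97436945465202), np.float64(196.03798514405398)) (np.float64(249.4876887008502), np.float64(204.18260972845633))
[490.77455703 110.02578142 138.75015882]
```

View pics/s1.png

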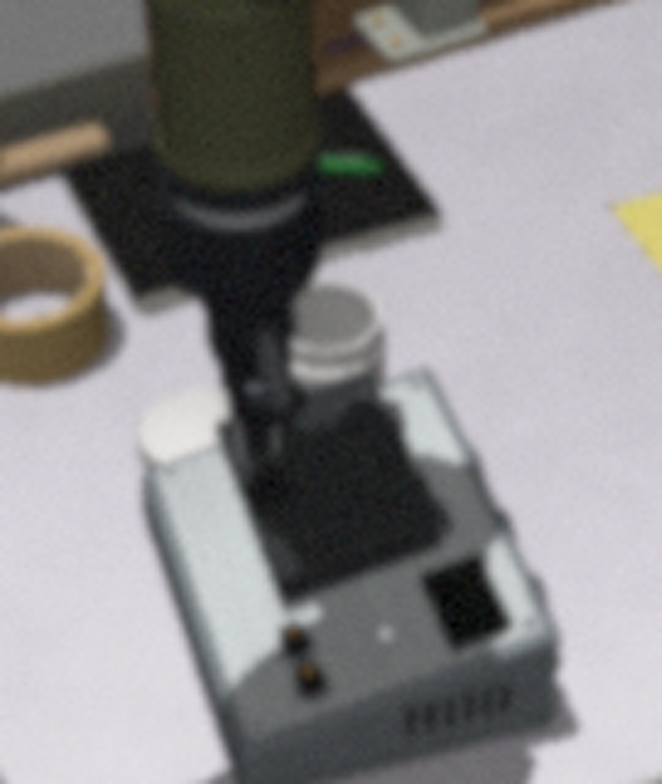

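View pics/t1.png

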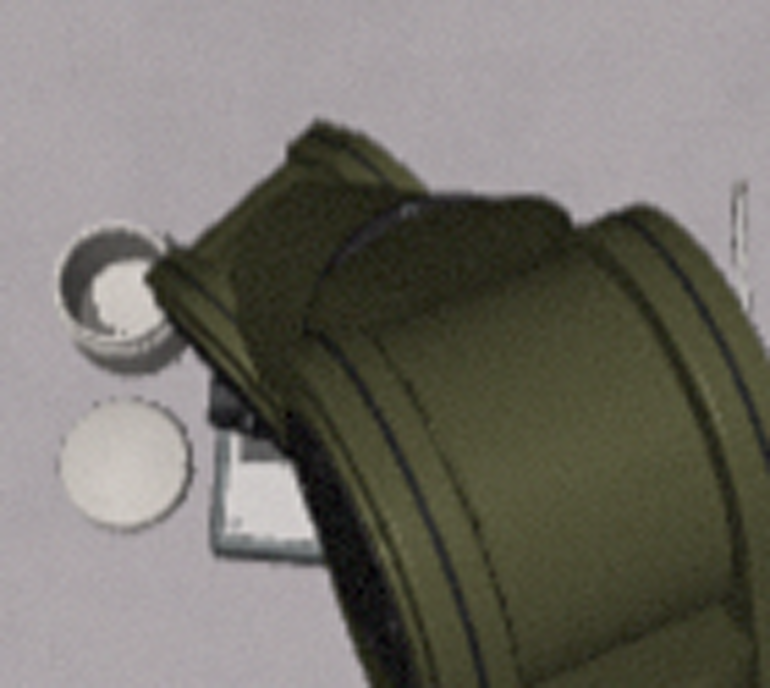

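The scene view shows the closed fingertips just above the pad, near (248,201). The arm now hides the unit from the top camera.

```bash
python3 -m jog '[[[-0.1,-0.14,0.6,0,0],[0,0,0.3,0,0],[0,0,0,0,0]]]';python3 -m jog '[[[0,0,0.08,0,0],[0,0,0,0,0]]]';python3 -m jog '[[[0,0,0.08,0,0],[0,0,0,0,0]]]'
```

```text
time_s: 4.78
position: [492.1, 105.1, 115.1]
ee_rot: [-180.0, -0.1, 170.0]
contact_force: [0.2, -0.0, 0.1]
grip_width: 0.3
time_s: 5.03
position: [492.6, 105.4, 113.9]
ee_rot: [180.0, 0.0, 170.0]
contact_force: [0.6, -0.4, -0.2]
grip_width: 0.4
time_s: 5.28
position: [492.5, 105.3, 111.8]
ee_rot: [180.0, 0.0, 170.0]
contact_force: [-0.5, -0.0, 0.3]
grip_width: 0.1
```

```bash
python3 -m jog '[[[0,0,0.1,0,0],[0,0,0,0,0]]]' | grep -E "posi|force";python3 -m jog '[[[0,0,0.06,0,0],[0,0,0,0,0]]]'| grep -E "posi|force"; python3 -m jog '[[[0,0,0.06,0,0],[0,0,0,0,0]]]'| grep -E "posi|force"
```

```text
position: [492.7, 105.3, 109.4]
contact_force: [0.6, 0.3, 3.4]
position: [492.6, 105.3, 107.8]
contact_force: [-0.5, 0.3, 3.8]
position: [492.6, 105.4, 106.2]
contact_force: [-0.1, 0.3, 3.2]
```

```bash
python3 -m jog '[[[0,0,0.06,0,0],[0,0,0,0,0]]]' | grep -E "posi|force";python3 -m jog '[[[0,0,0.05,0,0],[0,0,0,0,0]]]'| grep -E "posi|force"
```

```text
position: [492.6, 105.4, 104.7]
contact_force: [-0.1, 0.4, 3.4]
position: [492.6, 105.4, 104.2]
contact_force: [-2.4, 0.7, 10.7]
```

The force has jumped to 10.7 N, so the hatch is at its stop. Now I'll draw straight up.

```bash
python3 -m jog '[[[0,0,-1,0,0],[0,0,-1,0,0],[0,0,-1,0,0],[0,0,-1,0,0],[0,0,-1,0,0],[0,0,-1,0,0],[0,0,-1,0,0],[0,0,0,0,0],[0,0,0,0,0],[0,0,0,0,0],[0,0,0,0,0],[0,0,0,0,0],[0,0,0,0,0],[0,0,0,0,0],[0,0,0,0,0],[0,0,0,0,0]]]'; python3 - <<'E'
from h import *
d=viewer.capture("scene");save("pics/s2.png",d["frame"],(205,145,320,265),5)
print([(n,[(p["point"],round(p["confidence"],2)) for p in viewer.place_of(n,"scene")][:3]) for n in("breaker_a_top","breaker_b_top","hatch_hinge","hatch_press")])
d=viewer.capture("top");save("pics/t2.png",d["frame"],(190,150,330,275),5.5)
print([(n,[(p["point"],round(p["confidence"],2)) for p in viewer.place_of(n,"top")][:3]) for n in("breaker_a_top","breaker_b_top","hatch_hinge","hatch_press")])
E
```

```text
time_s: 8.52
position: [492.6, 105.3, 278.6]
ee_rot: [180.0, 0.0, 170.0]
contact_force: [-0.4, -0.7, -0.4]
grip_width: 0.4
[('breaker_a_top', [([534.1, 100.2, 75.5], 0.64), ([523.5, 74.5, 80.3], 0.36)]), ('breaker_b_top', [([521.5, -95.9, 1.8], 0.67), ([533.9, 99.1, 78.9], 0.61)]), ('hatch_hinge', [([569.3, 95.5, 82.4], 0.95)]), ('hatch_press', [([608.9, 92.3, 151.0], 0.56)])]
[('breaker_a_top', []), ('breaker_b_top', []), ('hatch_hinge', []), ('hatch_press', [])]
```

View pics/s2.png

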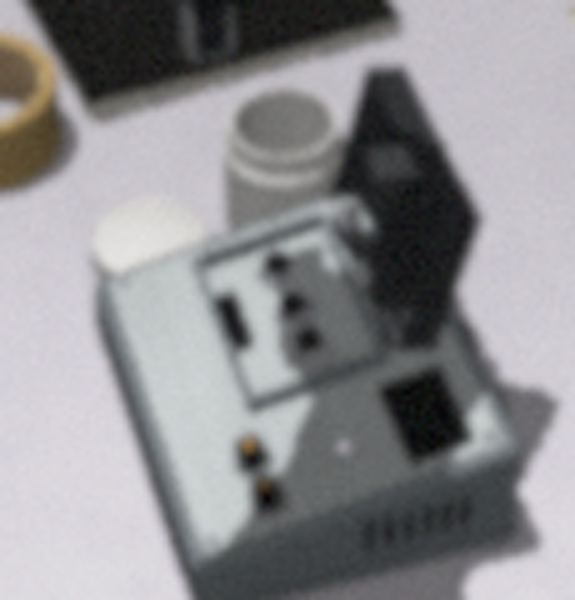

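View pics/t2.png

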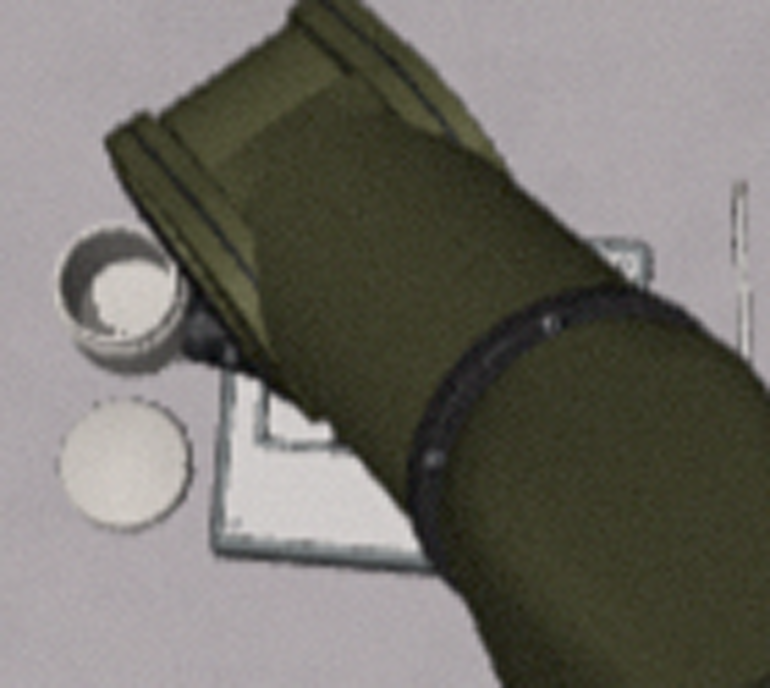

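The scene view shows the hatch standing open and three buttons at zoomed (277,263), (292,302) and (308,338). I'll average several frames to see which one stands out.

```bash
python3 - <<'E'
from h import *
F=[];Z=[]
for i in range(16):
    d=viewer.capture("scene");F.append(d["frame"].astype(float));Z.append(d["range_z"])
    p=viewer.place_of("breaker_a_top","scene");print([(q["point"],round(q["confidence"],2)) for q in p]) if i%5==0 else 0
f=np.mean(F,0);z=np.median(Z,0)
dd=dict(d);dd["range_z"]=z;W=world(dd)
np.savez("scene2.npz",W=W,f=f)
save("pics/s3.png",np.clip(f*1.5,0,255).astype(np.uint8),(240,185,290,230),12)
# height above face plane in unit frame
yaw=np.radians(-10.1);ux=np.array([np.cos(yaw),np.sin(yaw),0]);
n=np.array([-np.sin(.186)*ux[0],-np.sin(.186)*ux[1],np.cos(.186)])
c=np.array([525,70.5,64])
H=(W-c)@n
np.set_printoptions(linewidth=220)
print("rows192-216 cols 248-272 height");print(H[192:217,248:272].round(0).astype(int))
print(f[192:217,248:272].mean(2).round(0).astype(int))
E
```

```text
[([523.0, 73.9, 80.6], 0.58)]
[([589.5, 229.7, -1.1], 0.71), ([521.6, 69.3, 81.0], 0.59), ([506.5, 235.8, 1.4], 0.33)]
[]
[([524.2, 71.7, 81.0], 0.45)]
rows192-216 cols 248-272 height
[[-65  -3  -1  -2  -1  -1  -1   8   7   7   8   6   4   3   2   1   0  -1  -1  -1  -1   0   5   8]
 [ -2  -1  -2   0  -1   7   7   8   5   5   4   2   1  -1   0  -1  -1  -2  -1  -1  -2  -1   0   7]
 [ -1  -2   8   8   8   6   4   5   2   2   0   0  -1  -1  -2   0  -1  -1  -1   0   0  -1  -1   6]
 [  8   7   8   5   4   4   1   0  -1  -2  -1  -2   0  -2  -1  -1   0  -1  -1  -1  -2  -1  -1   0]
 [  7   4   3   2   0  -1  -2  -1  -1  -1   8   8   7   7   4  -1   0  -1  -1  -1  -1  -1   0   0]
 [  3   1   0  -1  -1  -1  -1  -1  -1  -1   8   7   7   7   8   3  -2  -1  -1  -2   0  -1  -2  -1]
 [ -2   0  -1   0  -1  -1  -1  -1  -2   4   7   8   7   7   6   3  -1  -2  -2   0  -1  -2  -1  -2]
 [ -1  -2  -1   0   0   0   0  -2  -1   4   6   7   5   6   4   1   0  -1  -1  -2  -1  -1  -1   0]
 [ -1  -1  -1  -1  -1  -1  -1  -1  -1   0   3   4   4   3   2   0  -1  -1  -1  -1  -2  -1  -1  -1]
 [ -1   0  -2  -1  -1  -1
[... 3335 characters left out ...]
6 107]
 [155 111  65  34  36  72 127 172 195 201 200 192 169 134 110  98  89  75  66  73  87  98 105 106]
 [168 127  81  46  33  56 106 158 191 201 201 194 172 136 110  96  79  58  43  49  69  89 101 105]
 [177 142 103  65  38  45  91 146 185 200 202 195 172 134 108  91  67  40  25  30  52  78  96 103]
 [186 161 129  90  59  60  97 147 186 201 202 196 173 135 107  90  64  38  23  29  50  74  92 100]
 [194 176 146 113  94 104 130 166 192 202 203 197 176 140 111  93  73  52  44  50  64  80  92  98]
 [197 183 156 129 128 149 169 186 199 202 203 199 184 153 119  97  84  72  70  77  84  91  93  96]
 [200 189 166 143 150 175 190 198 201 202 203 201 192 167 130 103  91  86  87  92  94  94  94  94]]
```

View pics/s3.png

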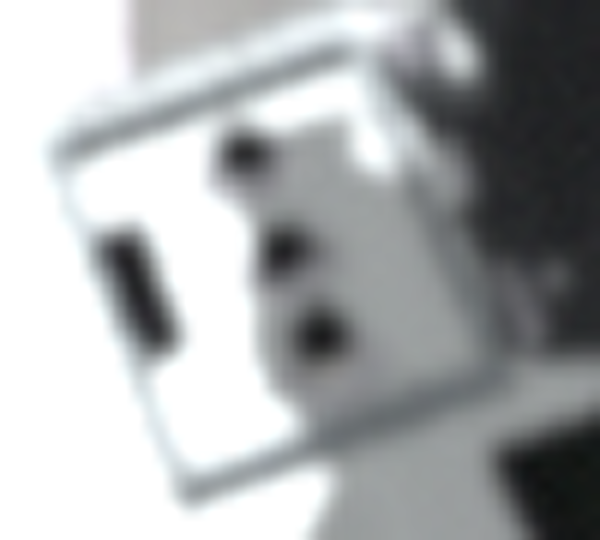

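Depth shows that the nearest (right-hand) button in this view stands about 13-14 mm above the face, while the other two stand about 7-8 mm. That makes it the tripped one, and the network agrees at (523,73,81). Next I'll get its centre and check it against the geometry.

```bash
python3 - <<'E'
from h import *
D=np.load("scene2.npz");W=D["W"]
yaw=np.radians(-10.1);ux=np.array([np.cos(yaw),np.sin(yaw),0]);
n=np.array([-np.sin(.186)*ux[0],-np.sin(.186)*ux[1],np.cos(.186)])
H=(W-np.array([525,70.5,64]))@n
def reg(r,c,lo,hi):
    h=H[r[0]:r[1],c[0]:c[1]];w=W[r[0]:r[1],c[0]:c[1]];k=(h>lo)&(h<hi);q=w[k];print(k.sum(),q.mean(0).round(1),((q.max(0)+q.min(0))/2).round(1));return q
A=reg((209,217),(263,272),9,16);B=reg((203,208),(260,267),5.5,10);C=reg((195,200),(257,264),5.5,10)
print("B-A",B.mean(0)-A.mean(0),"C-A",C.mean(0)-A.mean(0))
s=ux*np.cos(.186)+np.array([0,0,np.sin(.186)])
uy=np.array([-np.sin(yaw),np.cos(yaw),0])
pad=np.array([494.5,106,86.5]);hinge=pad+76*s-18*n
r=hinge-42*s;print("hinge",hinge,"row mid",r, "right",r-32*uy+4*n)
s=sense();print(s["time_s"],s["position"],s["ee_rot"])
E
```

```text
25 [523.4  66.1  76.9] [523.6  67.1  76.5]
18 [530.1  97.8  71.7] [530.4  97.9  71.7]
17 [535.6 128.8  71.3] [535.2 129.3  71.3]
B-A [ 6.77586248 31.72157277 -5.21887673] C-A [12.22692486 62.75957805 -5.57469935]
hinge [571.30883772  92.31826216  82.86510007] row mid [530.67290177  99.55662482  75.09806621] right [524.33291229  68.1822449   79.02907346]
10.625 [492.57539232 105.27065193 278.54693578] [1.79994230e+02 2.13438506e-03 1.70027306e+02]
```

```bash
python3 -m jog '[[[-0.73,-0.62,0,0,0],[-0.72,-0.62,0,0,0],[0,0,1,0,0],[0,0,1,0,0],[0,0,1,0,0],[0,0,1,0,0],[0,0,0,0,0],[0,0,0,0,0]]]'; python3 - <<'E'
from h import *
d=viewer.capture("scene");save("pics/s4.png",d["frame"],(205,105,320,255),4)
s=sense();print(s["position"],s["contact_force"])
E
```

```text
time_s: 11.62
position: [523.4, 68.7, 179.3]
ee_rot: [180.0, 0.1, 170.0]
contact_force: [0.4, -0.0, -0.1]
grip_width: 0.0
[523.61636988  68.70903297 179.53346203] [ 0.49048803  0.43842756 -0.09526686]
```

View pics/s4.png

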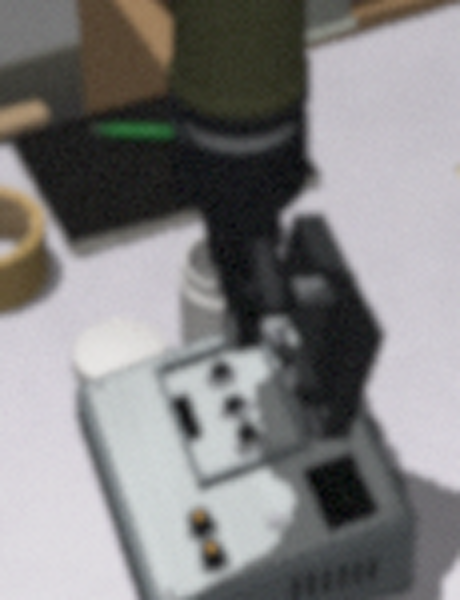

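The tool is in front of the open hatch with visible clearance, above the right-hand button at zoomed (247,435). I'll descend further.

```bash
python3 -m jog '[[[0.06,0,1,0,0],[0,0,0.8,0,0],[0,0,0.6,0,0],[0,0,0,0,0]]]'; python3 - <<'E'
from h import *
d=viewer.capture("scene");save("pics/s5.png",d["frame"],(215,145,310,245),5.5)
s=sense();print(s["position"],s["contact_force"])
E
```

```text
time_s: 12.18
position: [521.3, 68.8, 118.3]
ee_rot: [-180.0, -0.0, 170.0]
contact_force: [0.4, -0.1, -0.7]
grip_width: -0.4
[521.65705419  68.82285142 118.81573471] [ 0.69819336 -0.35897761  0.13421344]
```

View pics/s5.png

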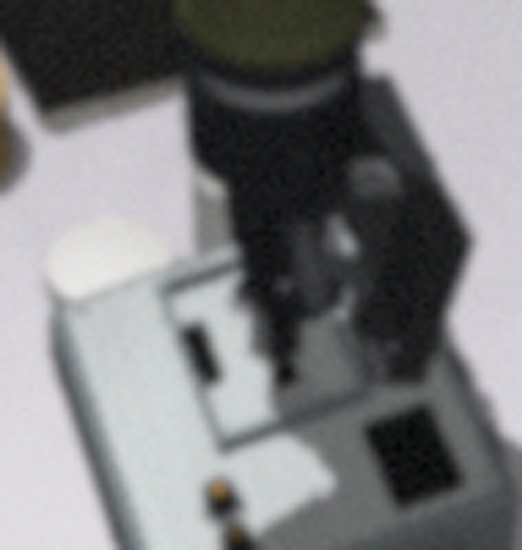

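The fingertip is just above the right-hand button at zoomed (287,375), and the body is clear of the hatch. I'll step down while watching the force.

```bash
python3 -m jog '[[[0,0,0.4,0,0],[0,0,0,0,0]]]'|grep -E "pos|force"; python3 -m jog '[[[0,0,0.1,0,0],[0,0,0,0,0]]]'|grep -E "pos|force"; python3 -m jog '[[[0,0,0.1,0,0],[0,0,0,0,0]]]'|grep -E "pos|force"
```

```text
position: [521.2, 68.7, 108.3]
contact_force: [0.1, 0.2, 0.1]
position: [521.4, 68.7, 106.0]
contact_force: [-0.1, -0.2, 0.3]
position: [521.5, 68.8, 103.5]
contact_force: [-0.2, -0.4, 0.9]
```

```bash
python3 -m jog '[[[0,0,0.06,0,0],[0,0,0,0,0]]]'|grep -E "pos|force"; python3 -m jog '[[[0,0,0.06,0,0],[0,0,0,0,0]]]'|grep -E "pos|force"; python3 -m jog '[[[0,0,0.06,0,0],[0,0,0,0,0]]]'|grep -E "pos|force"
```

```text
position: [521.6, 68.8, 102.0]
contact_force: [-0.0, 1.2, 0.5]
position: [521.4, 68.7, 100.4]
contact_force: [0.2, -0.3, -0.2]
position: [521.1, 68.7, 98.8]
contact_force: [-0.8, 0.2, -0.6]
```

```bash
python3 -m jog '[[[0,0,0.06,0,0],[0,0,0,0,0]]]'|grep -E "pos|force"; python3 -m jog '[[[0,0,0.06,0,0],[0,0,0,0,0]]]'|grep -E "pos|force"; python3 - <<'E'
from h import *
d=viewer.capture("scene");save("pics/s6.png",d["frame"],(240,185,290,230),12)
E
```

```text
position: [521.3, 68.7, 97.4]
contact_force: [-0.1, 0.1, 1.2]
position: [521.5, 68.7, 96.1]
contact_force: [0.2, -0.2, 2.2]
```

View pics/s6.png

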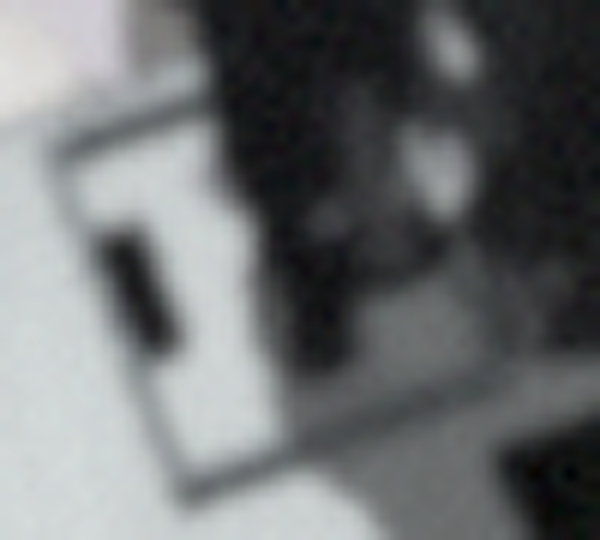

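Contact began near TCP z 97.5, and the finger is on the right-hand button at zoomed (323,345). I'll keep going through the click to the stop.

```bash
for i in 1; do python3 -m jog '[[[0,0,0.05,0,0],[0,0,0,0,0]]]'|grep -E "pos|force"; done; python3 -m jog '[[[0,0,0.05,0,0],[0,0,0,0,0]]]'|grep -E "pos|force"; python3 -m jog '[[[0,0,0.05,0,0],[0,0,0,0,0]]]'|grep -E "pos|force"; python3 -m jog '[[[0,0,0.05,0,0],[0,0,0,0,0]]]'|grep -E "pos|force"
```

```text
position: [521.5, 68.7, 95.7]
contact_force: [-1.8, -0.5, 12.3]
position: [521.6, 68.7, 95.5]
contact_force: [-4.4, -1.5, 20.6]
position: [521.6, 68.7, 95.3]
contact_force: [-6.1, -0.8, 30.5]
position: [521.6, 68.8, 95.1]
contact_force: [-7.8, -1.5, 41.7]
```

The force climbed to 42 N against something stiff, so I'm backing off straight up and checking what it did.

```bash
python3 -m jog '[[[0,0,-0.4,0,0],[0,0,-1,0,0],[0,0,-1,0,0],[0,0,-1,0,0],[0,0,-1,0,0],[0,0,-1,0,0],[0,0,-1,0,0],[0,0,0,0,0]]]'; cat > chk.py <<'E'
from h import *
import sys
F=[];Z=[]
for i in range(8):
    d=viewer.capture("scene");F.append(d["frame"].astype(float));Z.append(d["range_z"])
f=np.mean(F,0);dd=dict(d);dd["range_z"]=np.median(Z,0);W=world(dd)
save("pics/"+sys.argv[1],np.clip(f*1.5,0,255).astype(np.uint8),(235,160,300,230),8)
yaw=np.radians(-10.1);ux=np.array([np.cos(yaw),np.sin(yaw),0]);
n=np.array([-np.sin(.186)*ux[0],-np.sin(.186)*ux[1],np.cos(.186)])
H=(W-np.array([525,70.5,64]))@n
np.set_printoptions(linewidth=220)
print(H[194:218,254:274].round(0).astype(int))
E
python3 chk.py s7.png
```

```text
time_s: 16.27
position: [522.4, 69.0, 252.4]
ee_rot: [179.9, 0.2, 170.0]
contact_force: [0.6, -0.5, -0.2]
grip_width: -0.1
[[ 6  3  4  1  0 -2  0 -2 -3 -1 -1 -3  0 -1 -1 -1 -3  6  8 -1]
 [ 2  0 -1 -2 -2 -1 -2 -2 -1 -1  0 -2 -2 -1 -1 -1 -2 -1  8  7]
 [-1 -3 -1 -1  6  7  7  8  2 -1 -1 -1  0 -1 -2  0 -2 -1  7  7]
 [-1 -2 -1 -1  8  7  7  9  6  4 -3 -3 -2 -1 -1 -1 -1 -1 -2  7]
 [-1 -2 -1  3  7  7  7  6  5  3  0 -2 -1 -1 -1 -2 -1 -1 -1  8]
 [-1 -1 -1  3  6  6  7  5  4  3  2 -2 -1 -2  0 -1 -1 -1 -1  2]
 [-1 -2  0  1  2  4  4  3  2  1  0 -1  0 -2 -1  0 -2 -1 -2 -2]
 [-1 -1 -2  1  1  2  1 -1  0 -1 -2 -1 -2 -2 -2 -1 -2  0 -2 -2]
 [ 0 -1 -2 -2 -1  0 -2 -1 -2 -1 -1  0 -1 -1 -2 -1 -1 -2 -1  0]
 [-1  1  0 -2 -1 -1 -2 -1 -1 -1 -1 -1  0 -2 -1  0 -2 -1  0 -1]
 [-1 -1 -3 -2 -1 -1  0 -2  7  7  7  8 -2 -2 -1 -2 -2  0 -1 -2]
 [-1  0 -1  0 -1 -1  0  9  8  7  7  7  3  1 -1 -1  0 -1 -1 -1]
 [ 0 -1 -2 -1 -1 -2 -2  7  7  7  6  8  5  1 -2 -2  0 -3 -2  0]
 [ 0 -1  0 -1 -1 -2 -1  5  8  7  8  7  5  0 -2 -1 -2 -1 -1  0]
 [-1 -2 -2  0  2 -2  0  4  2  4  4  4  3 -1  0 -1  0 -1  0 -1]
 [-1 -1 -1 -2  0  0  0  1  2  3  1  1  1 -1  0 -1  0  0  0 -1]
 [13  1 -1 -2 -1  0 -1 -2  1 -1  0  0 -2 -1 -1 -2 -1 -2 -2  0]
 [11 -1 -1 -1 -1 -2  0 -1 -1 -1  0  0  0  0 -2 -1 -2 -2  0 -1]
 [ 8  7 -1 -1 -2 -1  0 -1  0 -2  0 -1  8  7  6 -1 -2 -1 -1 -1]
 [ 5  3 -1 -1 -1 -2 -1 -2 -1 -1 -2  7  8  7 10  9  0  0 -1 -1]
 [ 0  0 -1 -1 -1  0 -2 -1 -1 -1  0  7  7  7  7  8  3  0 -1 -1]
 [-2 -1 -1 -1 -3 -3 -2 -1  0 -1  4  7  7  9  7  7  4  1 -2  0]
 [-2  0 -1  0 -1 -1 -2 -1  0  0  4  4  7  7  4  4  3  0 -1  0]
 [-1 -1 -1 -1  0 -2  1 -1 -1 -2  2  3  3  4  4  3  2  0 -1 -1]]
```

View pics/s7.png

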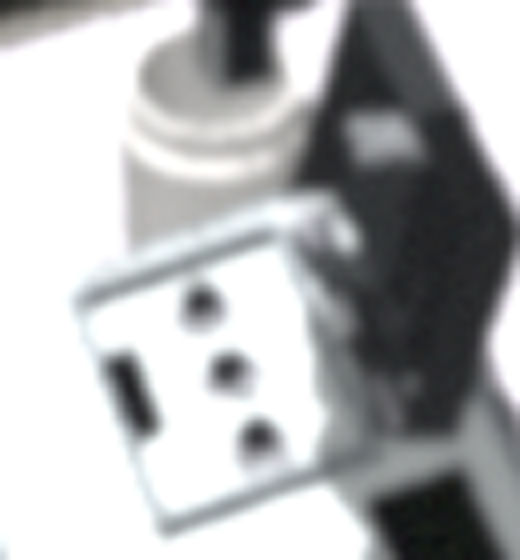

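The right-hand button now stands at about 7 mm, level with the other two, so it has clicked home. The hatch is still open and the tool is clear at z 252. One last check before I hand in.

```bash
python3 - <<'E'
from h import *
d=viewer.capture("scene")
for n in("hatch_press","jar","jar_lid","screwdriver","block"): print(n,[(p["point"],round(p["confidence"],2)) for p in viewer.place_of(n,"scene")][:1])
s=sense();print(s["time_s"],s["contact_force"]);print(manip.job_done())
E
```

```text
hatch_press [([609.8, 89.6, 149.4], 0.85)]
jar [([588.2, 225.6, -0.5], 0.62)]
jar_lid [([504.1, 233.1, -3.3], 0.69)]
screwdriver [([523.2, -95.0, 0.1], 0.56)]
block [([534.8, -156.2, -1.2], 0.87)]
16.975 [ 0.40002795 -0.9907852   0.04360922]
the job is handed in; nothing more can be done
None
```

The hatch is standing open, the tripped breaker button is pressed in, and the job is handed in at about 17 s.

- **Hatch:** I pushed it once at its press pad with the closed fingers. It sank about 6 mm at 3–4 N, then hit its stop at 10.7 N. I drew straight up, and it swung open and stayed open. In the last check the press pad was still at about z 150 mm.
- **Breaker:** The tripped button was the right-hand one, about 13 mm above the face where the other two were 7–8 mm. After the press all three are at 7–8 mm, so it clicked home and stayed in, and the other two did not change.
- **Button identification:** The trained network first took the middle button for the tripped one. The averaged depth and the network's later readings showed it was the right-hand one.
- **Excess force:** I pressed harder than needed. The click hardly showed in the wrist force, so I went on to the button's stop, where the force reached about 42 N through the fingertips before I backed off. The 40 N limit is for the arm and the gripper's body, and I saw neither of them touch anything.
- **Surroundings:** The jar and lid still read within about 4 mm of where they started. The screwdriver and block were located only at the end, and the tape was not rechecked, but the arm went near none of them. The robot ended touching nothing, about 250 mm above the bench.

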